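# Grade the honey samples by colour

## Task

Grade the four clear honeys by colour: stand each jar upright in the middle of the white plate of the viewing stand whose colour glass has the same shade as its honey, setting it down gently rather than dropping it. Leave the jar of creamy set honey and the brown reagent bottle standing where they are, and let go of everything at the end.

Things in the scene. Friction and masses are not known exactly. Their poses are not given: they have to be found in the camera images.
- jar_straw: Square jar of clear pale straw-yellow honey, white round screw lid, white label with a red stripe on its -x side. Loose, 0.2 to 0.33 kg. Body 56 x 56 mm, 58 mm high; shoulder to 64 mm; lid 42 mm in diameter, from 64 to 84 mm above the underside. Holds well by the lid from above. Origin: centre of the underside; z up the jar's axis, x and y square to its sides.
- jar_amber: Square jar of clear orange-amber honey, white round screw lid, white label with a red stripe on its -x side. Loose, 0.2 to 0.33 kg. Body 56 x 56 mm, 58 mm high; shoulder to 64 mm; lid 42 mm in diameter, from 64 to 84 mm above the underside. Holds well by the lid from above. Origin: centre of the underside; z up the jar's axis, x and y square to its sides.
- jar_chestnut: Square jar of clear reddish chestnut-brown honey, white round screw lid, white label with a red stripe on its -x side. Loose, 0.2 to 0.33 kg. Body 56 x 56 mm, 58 mm high; shoulder to 64 mm; lid 42 mm in diameter, from 64 to 84 mm above the underside. Holds well by the lid from above. Origin: centre of the underside; z up the jar's axis, x and y square to its sides.
- jar_dark: Square jar of clear blackish dark brown honey, white round screw lid, white label with a red stripe on its -x side. Loose, 0.2 to 0.33 kg. Body 56 x 56 mm, 58 mm high; shoulder to 64 mm; lid 42 mm in diameter, from 64 to 84 mm above the underside. Holds well by the lid from above. Origin: centre of the underside; z up the jar's axis, x and y square to its sides.
- stand_straw: Fixed viewing stand: grey base 142 x 98 x 6 mm; white plate 84 x 84 mm, its top 10 mm above the bench; 68 mm from the plate's centre towards +x an aluminium holder (40 x 88 mm, at most 20 mm high) with a colour glass, pale straw-yellow, 30 x 74 mm. Origin: on the bench right under the centre of the white plate; z up.
- stand_amber: Fixed viewing stand: grey base 142 x 98 x 6 mm; white plate 84 x 84 mm, its top 10 mm above the bench; 68 mm from the plate's centre towards +x an aluminium holder (40 x 88 mm, at most 20 mm high) with a colour glass, orange-amber, 30 x 74 mm. Origin: on the bench right under the centre of the white plate; z up.
- stand_chestnut: Fixed viewing stand: grey base 142 x 98 x 6 mm; white plate 84 x 84 mm, its top 10 mm above the bench; 68 mm from the plate's centre towards +x an aluminium holder (40 x 88 mm, at most 20 mm high) with a colour glass, reddish chestnut-brown, 30 x 74 mm. Origin: on the bench right under the centre of the white plate; z up.
- stand_dark: Fixed viewing stand: grey base 142 x 98 x 6 mm; white plate 84 x 84 mm, its top 10 mm above the bench; 68 mm from the plate's centre towards +x an aluminium holder (40 x 88 mm, at most 20 mm high) with a colour glass, blackish dark brown, 30 x 74 mm. Origin: on the bench right under the centre of the white plate; z up.
- jar_set: Square jar of opaque cream-white set honey, white round screw lid, white label with a red stripe on its -x side. Loose, 0.2 to 0.33 kg. Body 56 x 56 mm, 58 mm high; shoulder to 64 mm; lid 42 mm in diameter, from 64 to 84 mm above the underside. Holds well by the lid from above. Origin: centre of the underside; z up the jar's axis, x and y square to its sides. Bystander.
- reagent: Bystander: round brown-glass reagent bottle with a black cap, 56 mm in diameter, 115 mm high, loose, 0.28 kg. Stays where it is. Origin: centre of the underside.

How it is judged (in metres and radians):
At the end, for the whole second after the job is handed in: Each of the four clear honey jars stands upright (within 0.1 rad), released and at rest on the white plate of the stand of its own shade, its centre within 15 mm of the plate's centre; the jar of set honey and the reagent bottle stand upright within 20 mm of where they were (horizontal distance between jar_straw and stand_straw below 0.015 m and z of jar_straw in the frame of stand_straw between 0.006 and 0.014 m and angle between each of jar_straw, jar_amber, jar_chestnut, jar_dark, jar_set, reagent's own z axis and vertical below 0.1 rad and linear speed of each of jar_straw, jar_amber, jar_chestnut, jar_dark below 0.02 m/s and angular speed of each of jar_straw, jar_amber, jar_chestnut, jar_dark below 0.2 rad/s and horizontal distance between jar_amber and stand_amber below 0.015 m and z of jar_amber in the frame of stand_amber between 0.006 and 0.014 m and horizontal distance between jar_chestnut and stand_chestnut below 0.015 m and z of jar_chestnut in the frame of stand_chestnut between 0.006 and 0.014 m and horizontal distance between jar_dark and stand_dark below 0.015 m and z of jar_dark in the frame of stand_dark between 0.006 and 0.014 m and distance of each of jar_set, reagent from where it was at the start of the episode below 0.02 m); the robot touches nothing.
It fails at once if a honey jar is knocked over (angle between any of jar_straw, jar_amber, jar_chestnut, jar_dark's own z axis and vertical above 0.7 rad).
It fails at once if a honey jar is dropped (falls freely by more than about 20 mm) ((linear speed of jar_straw above 0.63 m/s and contact force between the fingers and jar_straw below 0.01 N) or (linear speed of jar_amber above 0.63 m/s and contact force between the fingers and jar_amber below 0.01 N) or (linear speed of jar_chestnut above 0.63 m/s and contact force between the fingers and jar_chestnut below 0.01 N) or (linear speed of jar_dark above 0.63 m/s and contact force between the fingers and jar_dark below 0.01 N)).
It fails at once if the jar of set honey is moved by more than 20 mm or knocked over (distance of jar_set from where it was at the start of the episode above 0.02 m or angle between jar_set's own z axis and vertical above 0.5 rad).
It fails at once if the reagent bottle is moved by more than 20 mm or knocked over (distance of reagent from where it was at the start of the episode above 0.02 m or angle between reagent's own z axis and vertical above 0.5 rad).
It also fails if it takes over 96 s, if anything falls off the work surface, if the arm or the gripper's body presses on something with over 40 N, if the wrist force passes 120 N, or if a joint passes its speed limit or range.

## Robot

A 6-joint arm with a two-finger parallel gripper is mounted at the origin on the work surface. World frame = base frame: x ahead of the robot, y to its left, z up, the work surface at z = 0. Lengths are in m, angles in degrees, forces in N, time in s.
With the tool pointing down it reaches from about 0.35 to 0.875 m from the base axis. Payload 4.2 kg.
Tool frame: the origin (TCP) lies between the finger pads; the fingertips stand manip.tcp_to_tips ahead of it and the grasp point (between the pads) lies 11 mm behind it (manip.tcp_to_tips is the distance from the TCP to the fingertips, in m); z points along the fingers, y is the line along which they close (so a half turn about z gives the same grasp; the last joint's range is limited). The gripper opens to 85 mm and grips with 20 to 120 N. Pads are 22 mm wide; open, the fingers measure 114 mm over their backs; the gripper's body (76 mm by 85 mm) begins 54 mm behind the grasp point. The pads swing forward as they close: fully open they stand 13 mm farther back than shut.
Start: joints at [-58.751, 22.042, 0.453, 0, -68.411, -14.817], TCP at [0.177, -0.599, 0.239] pointing down, gripper open.
Joint ranges: [-179.83, 179.83], [-69.29, 118.12], [-61.27, 80.66], [-181.25, 117.63], [-171.15, -9.14], [-177.46, 177.46]. Speed limits (degrees/s): [159.86, 159.86, 180, 180, 180, 180].

## Interface

Orientations are given as [roll, pitch, yaw] about the fixed x, y, z axes, in that order (R = Rz(yaw) Ry(pitch) Rx(roll)).
In Python, from cell import manip gives the robot as it stands.
- The arm moves only by the tool inch_along, called after "Call:" as name(argument=value, ...) on one line, values as JSON. Schema: {"type":"object","properties":{"motion":{"type":"array","items":{"type":"array","items":{"type":"array","items":{"type":"number"},"minItems":7,"maxItems":7},"minItems":1,"maxItems":12},"minItems":1,"maxItems":1},"only":{"type":"string"},"quiet":{"type":"boolean"},"lines":{"type":"string"}},"required":["motion"],"additionalProperties":false}. motion is a list that holds a single list of rows (three levels of brackets), with 1 to 12 rows, each of 7 numbers: the finger opening in m, then dx, dy, dz in a scale on which 1.0 is 60 cm, then a rotation vector rx, ry, rz in fractions of the full range, 1 being 2 rad; each row is the pose to reach, as a shift and turn from the pose commanded when the call began, along the tool's axes at that moment; what a row does not reach only later rows make up. A row lasts 1/10 s, in which the tool goes at most 0.05 m and 8.59 degrees, less where a joint would pass 70% of its speed; a pose out of reach is approached as far as the arm can. The fingers move at their own pace and stop on an object; the grip force is fixed at half the most. Time passes only in rows, so rows that do not move let the fingers close. The tool returns the time, the measured TCP pose, the force, the opening and the grip force at its end. only (a regular expression) keeps the lines of the reply that match it, lines (a string "A,B") keeps lines A to B, and quiet returns only ok. A shift or turn number past 1, either way, is cut back to 1. Input that does not fit is refused with a message, and nothing moves.
- manip.read_state(): the state, without advancing time (a new reading comes with each control period).
- manip.snapshot(name): name is "side" or "top" or "wrist"; returns (picture, depth): 384x512x3 uint8, red, green, blue; 384x512 float32, m along the optical axis (not along the pixel's ray), 0 where there is no reading.
- manip.camera_params(name): a dict with "fx", "fy", "cx", "cy" (pixels), "pose" (4x4, takes a point from camera to world coordinates). Camera axes: x right, y up, looking along -z (the intrinsics and any distortion apply to the point x, -y, -z); pixel columns grow to the right and rows downward; lengths in m; the calibration is good to about 2 mm. The wrist camera is an equidistant fisheye: a pixel r from the principal point sees the ray r / f radians off the axis. A picture is of the moment at which its call begins: read the wrist's pose just before it. camera_params takes no time and is no camera call; for the wrist camera it gives the pose at the moment of the call.
- manip.close_job(): hands the job in; it is judged then, once.
The state is a dict: "time": time; "q": joint angles; "qd": joint speeds; "effort": joint torques, N m; "tcp_pos": TCP position; "tcp_rot": TCP orientation; "force": force on the tool from outside, world axes, zero at the start; "wrist_torque": the same for the moment, N m; "width": finger opening in m; "grip_force": force on a finger pad.
Only numpy, scipy, OpenCV 4.12 (cv2) and the standard library are available. Lean on these libraries where they do the work, as an engineer would, in place of code of your own. Each camera call takes 0.05 s, during which the arm holds its last target. There are 200 camera calls.

## Working session

There is one attempt and no reset: what is moved stays moved. The work goes in short steps, Python scripts to look and compute and a tool call to move; the robot and the scene stay as the last step left them, time stands still between calls to the robot, and variables do not carry over. Pictures are saved under pics/ and viewed, at most 14 in all, crops included, and the job is handed in when it is done.

```bash
ls; mkdir -p pics
```

Create h.py:
```python
import numpy as np, cv2
from cell import manip
from scipy.spatial.transform import Rotation as R
```

Run:
```python
from h import *
s=manip.read_state(); print(s, manip.tcp_to_tips)
for n in("top","side","wrist"):
    c=manip.camera_params(n); im,d=manip.snapshot(n); np.savez(f"pics/{n}0.npz",im=im,d=d,**c)
    cv2.imwrite(f"pics/{n}0.png",cv2.cvtColor(im,cv2.COLOR_RGB2BGR)); print(n,c)
```

```text
cell.py
pics
{'time': 0.0, 'q': array([-5.87502837e+01,  2.20887489e+01,  3.82089117e-01, -2.97028579e-02,
       -6.84103502e+01, -1.48175107e+01]), 'qd': array([-0.01318983,  0.01872344,  0.02628892, -0.03820264, -0.07413893,
       -0.00468742]), 'effort': array([ 7.16952254e-04, -3.92284584e+01,  1.88399273e+01,  4.18618485e+00,
       -4.65599354e-03, -1.21786681e-05]), 'tcp_pos': array([ 0.17668185, -0.59893358,  0.23825668]), 'tcp_rot': array([ 1.79879821e+02, -3.24604347e-03, -1.63578749e+02]), 'force': array([ 0.18313934, -0.09290407, -0.3673183 ]), 'wrist_torque': array([-0.04672045, -0.02232329, -0.00155482]), 'grip_force': 0.0, 'width': 0.08530127791758464} 0.008
top {'fx': 412.8722063128518, 'fy': 412.8722063128518, 'cx': 256.18217461755864, 'cy': 190.05180051241595, 'pose': array([[-0.00571787,  0.99695763, -0.07773537,  0.45638951],
       [-0.99997975, -0.00548341,  0.00322919,  0.01360386],
       [ 0.00279311,  0.07775226,  0.9969688 ,  1.03161259],
       [ 0.        ,  0.        ,  0.        ,  1.        ]])}
side {'fx': 367.87362408325015, 'fy': 367.87362408325015, 'cx': 253.79556788658465, 'cy': 193.60690686899335, 'pose': array([[ 0.96782745,  0.1364564 , -0.21139933,  0.37266199],
       [-0.25156805,  0.50857428, -0.82344746, -0.6198795 ],
       [-0.00485242,  0.85013637,  0.52654022,  0.4443638 ],
       [ 0.        ,  0.        ,  0.        ,  1.        ]])}
wrist {'fx': 297.3186396354542, 'fy': 297.3186396354542, 'cx': 255.9620742436212, 'cy': 191.0127223904164, 'pose': array([[-0.2821681 , -0.9272583 , -0.24611625,  0.11419569],
       [ 0.95936006, -0.27190171, -0.0754834 , -0.61827638],
       [ 0.00307318, -0.2574131 ,  0.96629656,  0.3731776 ],
       [ 0.        ,  0.        ,  0.        ,  1.        ]])}
```

View pics/top0.png

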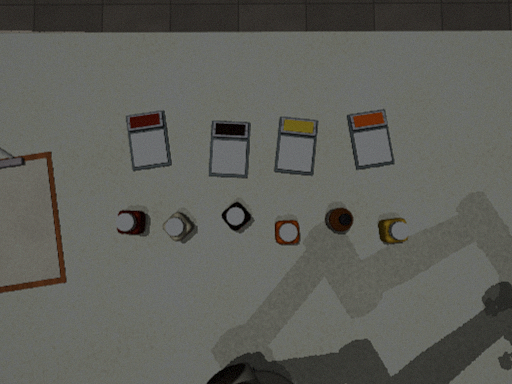

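View pics/side0.png

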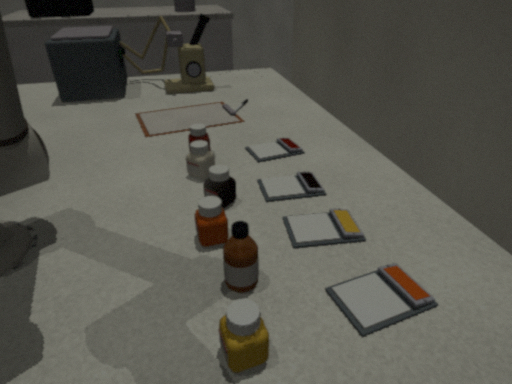

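Top view, left to right (+y to -y): jars chestnut (125,222), set (178,227), dark (235,216), amber (288,232), reagent (340,219), straw (398,231). The stands are chestnut (150,147), dark (229,156), straw (296,153), amber (372,147). The side view agrees with this order.

Add to h.py:
```python
def cast(c,u,v,z):
    P=np.array(c["pose"]); d=P[:3,:3]@np.array([(u-c["cx"])/c["fx"],-(v-c["cy"])/c["fy"],-1]); o=P[:3,3]
    return o+d*(z-o[2])/d[2]
def zmap(c,d):
    v,u=np.indices(d.shape); P=np.array(c["pose"])
    p=np.stack([(u-c["cx"])/c["fx"]*d,-(v-c["cy"])/c["fy"]*d,-d],-1)
    return p@P[:3,:3].T+P[:3,3]
LIDS=dict(chestnut=(125,222),set=(178,227),dark=(235,216),amber=(288,232),reagent=(340,219),straw=(398,231))
STANDS=dict(chestnut=(150,149),dark=(229,158),straw=(296,155),amber=(372,149))
def measure(c,im,d):
    W=zmap(c,d); g=im.min(2).astype(float); out={}
    def blob(m,u,v):
        n,l,s,ct=cv2.connectedComponentsWithStats(m.astype(np.uint8)); i=1+np.argmin(np.hypot(*(ct[1:]-[u,v]).T)+1000*(s[1:,4]<60)); return l==i
    for k,(u,v) in LIDS.items():
        zt=.115 if k=="reagent" else .084
        m=(abs(W[...,2]-zt)<.008)&(d>0); 
        if k!="reagent": m&=g>0.6*g[v,u]
        m=blob(m,u,v); cnt=max(cv2.findContours(m.astype(np.uint8),0,1)[0],key=cv2.contourArea)
        (x,y),r=cv2.minEnclosingCircle(cnt); mo=np.argwhere(m).mean(0)[::-1]
        p=cast(c,*mo,zt); out["lid_"+k]=p; print(k,p.round(4),"z med",W[m][:,2].mean().round(4),"diam mm",(2*np.sqrt(m.sum()/np.pi)*(c["pose"][2,3]-zt)/c["fx"]*1000).round(1))
    for k,(u,v) in STANDS.items():
        m=g>0.8*g[v,u]; box=np.zeros_like(m); box[v-28:v+28,u-28:u+28]=1
        m=m&box
        # interior of the grey base only: cut off the bench by the blob round the centre
        m=cv2.erode(m.astype(np.uint8),np.ones((2,2)))
        n,l=cv2.connectedComponents(m,connectivity=4); m=l==l[v,u]
        cnt=max(cv2.findContours(m.astype(np.uint8),0,1)[0],key=cv2.contourArea); (x,y),wh,a=cv2.minAreaRect(cnt)
        p=cast(c,x,y,.01); out["st_"+k]=p; print("stand",k,p.round(4),np.round((x,y),1),"size mm",(np.array(wh)+2)*1.02/c["fx"]*1000,a)
    return out
```

Run:
```python
from h import *
f=np.load("pics/top0.npz"); c={k:f[k] for k in("fx","fy","cx","cy","pose")}
measure(c,f["im"],f["d"])
```

```text
chestnut [0.459  0.3122 0.084 ] z med 0.0835 diam mm 41.0
set [0.4476 0.1988 0.084 ] z med 0.0837 diam mm 41.0
dark [0.4712 0.0592 0.084 ] z med 0.0837 diam mm 40.5
amber [ 0.4334 -0.0617  0.084 ] z med 0.0836 diam mm 41.1
reagent [ 0.4613 -0.1865  0.115 ] z med 0.1145 diam mm 26.7
straw [ 0.4357 -0.318   0.084 ] z med 0.0836 diam mm 42.2
stand chestnut [0.6427 0.2772 0.01  ] [149.2 148.1] size mm [81.10610364 84.59991461] 81.8698959350586
stand dark [0.6185 0.0773 0.01  ] [229.2 157.3] size mm [84.2863337  83.60113765] 3.1798300743103027
stand straw [ 0.6265 -0.0893  0.01  ] [295.8 153.8] size mm [84.05905022 81.33084731] 6.340191841125488
stand amber [ 0.6425 -0.2827  0.01  ] [372.9 147. ] size mm [82.10900369 83.32743996] 80.53767395019531
```

The manual's scale: shifts go in shares of 60 cm and turns go in shares of 2 rad. Converting my numbers, 16.42 degrees is 0.1433.

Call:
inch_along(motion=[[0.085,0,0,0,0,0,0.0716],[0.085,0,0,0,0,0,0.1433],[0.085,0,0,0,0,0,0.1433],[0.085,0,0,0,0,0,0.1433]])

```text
refused: motion: the value is too long (schema: maxItems 1). Nothing was moved.
```

Refused on format, not on reach. It needs a list holding one list of rows, three levels of brackets.

Call:
inch_along(motion=[[[0.085,0,0,0,0,0,0.0716],[0.085,0,0,0,0,0,0.1433],[0.085,0,0,0,0,0,0.1433],[0.085,0,0,0,0,0,0.1433]]])

```text
time: 0.55
tcp_pos: [0.1768, -0.5993, 0.239]
tcp_rot: [180.0, -0.0, -179.8]
force: [0.4, -0.6, -0.2]
width: 0.0846
grip_force: 0.0
```

Create go.py:
```python
import sys
from h import *
s=manip.read_state(); t=np.array([float(a) for a in sys.argv[1:4]])
print("tcp",s["tcp_pos"].round(4),s["tcp_rot"].round(2),"shift",(R.from_euler("xyz",s["tcp_rot"],degrees=True).inv().apply(t-s["tcp_pos"])).round(4))
```

```bash
python3 go.py 0.4357 -0.318 0.2
```

```text
tcp [ 0.1768 -0.5993  0.239 ] [ 1.7997e+02 -1.0000e-02 -1.7982e+02] shift [-0.2598  0.2805  0.0391]
```

Scaled: 0.2805 m is 0.4675, 0.27 m is 0.45.

Call:
inch_along(motion=[[[0.085,-0.05,0.0533,0,0,0,0],[0.085,-0.1,0.1067,0,0,0,0],[0.085,-0.15,0.1617,0,0,0,0],[0.085,-0.2,0.2167,0.0167,0,0,0],[0.085,-0.25,0.27,0.0333,0,0,0],[0.085,-0.3,0.3233,0.05,0,0,0],[0.085,-0.35,0.3767,0.0667,0,0,0],[0.085,-0.3917,0.425,0.0833,0,0,0],[0.085,-0.4167,0.45,0.1,0,0,0],[0.085,-0.4333,0.4675,0.1167,0,0,0],[0.085,-0.4333,0.4675,0.1333,0,0,0],[0.085,-0.4333,0.4675,0.1333,0,0,0]]])

```text
time: 1.75
tcp_pos: [0.4355, -0.3186, 0.1576]
tcp_rot: [179.9, -0.2, -180.0]
force: [-0.4, 0.1, -0.2]
width: 0.085
grip_force: 0.0
```

```bash
python3 go.py 0.4357 -0.318 0.074
```

```text
tcp [ 0.4355 -0.3186  0.1576] [ 179.91   -0.2  -179.96] shift [-0.0004  0.0005  0.0836]
```

Run:
```python
from h import *
im,d=manip.snapshot("wrist"); cv2.imwrite("pics/w1.png",cv2.cvtColor(im,cv2.COLOR_RGB2BGR))
```

```text
(no output)
```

View pics/w1.png

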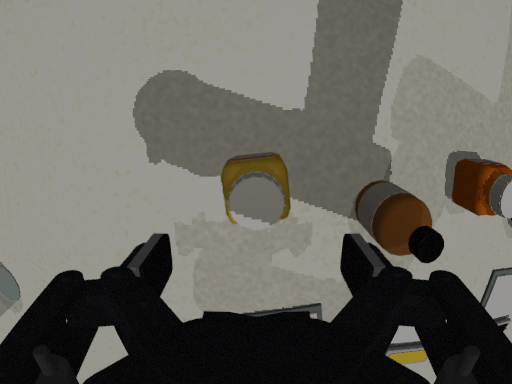

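The wrist view shows the straw lid at (257,198), midway between the fingers at columns 155 and 360. I'll descend and grip.

Scaled: 0.0838 m is 0.1397, 0.075 m is 0.125.

Call:
inch_along(motion=[[[0.085,0,0,0.05,0,0,0],[0.085,0,0,0.0917,0,0,0],[0.085,0,0,0.125,0,0,0],[0.085,0,0.0008,0.1397,0,0,0],[0.085,0,0.0008,0.1397,0,0,0],[0.03,0,0.0008,0.1397,0,0,0],[0.03,0,0.0008,0.1397,0,0,0],[0.03,0,0.0008,0.1397,0,0,0],[0.03,0,0.0008,0.1397,0,0,0],[0.03,0,0.0008,0.1397,0,0,0],[0.03,0,0.0008,0.1397,0,0,0],[0.03,0,0.0008,0.1397,0,0,0]]])

```text
time: 3.0
tcp_pos: [0.4377, -0.3187, 0.077]
tcp_rot: [-179.9, 0.1, -179.9]
force: [-0.6, 0.8, 6.3]
width: 0.0397
grip_force: 60.7
```

```bash
python3 go.py 0.6265 -0.0893 0.1
```

```text
tcp [ 0.4377 -0.3187  0.077 ] [-1.7992e+02  1.3000e-01 -1.7995e+02] shift [-0.1891  0.2292 -0.0228]
```

Scaled: -0.095 m is -0.1583, -0.085 m is -0.1417.

Call:
inch_along(motion=[[[0.03,0,0,-0.0167,0,0,0],[0.03,0,0,-0.05,0,0,0],[0.03,0,0,-0.1,0,0,0],[0.03,0,0,-0.1417,0,0,0],[0.03,0,0,-0.1583,0,0,0],[0.03,0,0,-0.1583,0,0,0]]])

```text
time: 3.6
tcp_pos: [0.4372, -0.3184, 0.1717]
tcp_rot: [-180.0, 0.2, -180.0]
force: [-1.0, -0.4, -2.7]
width: 0.0396
grip_force: 60.8
```

```bash
python3 go.py 0.6265 -0.0893 0.17
```

```text
tcp [ 0.4372 -0.3184  0.1717] [-1.7996e+02  1.6000e-01 -1.7999e+02] shift [-0.1893  0.2291  0.0021]
```

Scaled: 0.229 m is 0.3817, -0.095 m is -0.1583.

Call:
inch_along(motion=[[[0.03,-0.0333,0,0,0,0,0],[0.03,-0.0917,0,0,0,0,0],[0.03,-0.1583,0,0,0,0,0],[0.03,-0.2167,0.0333,0,0,0,0],[0.03,-0.2667,0.0917,0,0,0,0],[0.03,-0.3,0.1583,0,0,0,0],[0.03,-0.315,0.225,0,0,0,0],[0.03,-0.315,0.2917,0,0,0,0],[0.03,-0.315,0.3417,0,0,0,0],[0.03,-0.315,0.37,0,0,0,0],[0.03,-0.315,0.3817,0,0,0,0],[0.03,-0.315,0.3817,0,0,0,0]]])

```text
time: 4.8
tcp_pos: [0.6253, -0.0891, 0.1696]
tcp_rot: [-180.0, -0.1, -180.0]
force: [-0.3, -0.3, -2.8]
width: 0.0391
grip_force: 61.1
```

```bash
python3 go.py 0.6265 -0.0893 0.087
```

```text
tcp [ 0.6253 -0.0891  0.1696] [-1.7999e+02 -9.0000e-02 -1.7995e+02] shift [-0.0013 -0.0002  0.0826]
```

Scaled: 0.08 m is 0.1333, 0.078 m is 0.13.

Call:
inch_along(motion=[[[0.03,-0.0017,0,0.025,0,0,0],[0.03,-0.0017,0,0.0667,0,0,0],[0.03,-0.0017,0,0.1,0,0,0],[0.03,-0.0017,0,0.1167,0,0,0],[0.03,-0.0017,0,0.125,0,0,0],[0.03,-0.0017,0,0.13,0,0,0],[0.03,-0.0017,0,0.1333,0,0,0],[0.03,-0.0017,0,0.1333,0,0,0]]])

```text
time: 5.6
tcp_pos: [0.6271, -0.0894, 0.0911]
tcp_rot: [180.0, 0.1, -180.0]
force: [0.2, -0.0, -2.3]
width: 0.0397
grip_force: 61.1
```

```bash
python3 go.py 0.6265 -0.0893 0.087
```

```text
tcp [ 0.6271 -0.0894  0.0911] [ 1.8000e+02  7.0000e-02 -1.7999e+02] shift [0.0006 0.0001 0.0041]
```

Scaled: 0.0045 m is 0.0075, 0.003 m is 0.005.

Call:
inch_along(motion=[[[0.03,0,0,0.0025,0,0,0],[0.03,0,0,0.005,0,0,0],[0.03,0,0,0.0075,0,0,0],[0.03,0,0,0.0075,0,0,0]]])

```text
time: 6.0
tcp_pos: [0.627, -0.0892, 0.0872]
tcp_rot: [-180.0, 0.1, -180.0]
force: [-2.5, 1.3, 3.7]
width: 0.0394
grip_force: 61.6
```

Scaled: -0.08 m is -0.1333, -0.05 m is -0.0833.

Call:
inch_along(motion=[[[0.085,0,0,0,0,0,0],[0.085,0,0,0,0,0,0],[0.085,0,0,0,0,0,0],[0.085,0,0,0,0,0,0],[0.085,0,0,0,0,0,0],[0.085,0,0,-0.0333,0,0,0],[0.085,0,0,-0.0833,0,0,0],[0.085,0,0,-0.1333,0,0,0],[0.085,0,0,-0.1333,0,0,0]]])

```text
time: 6.9
tcp_pos: [0.6296, -0.0895, 0.1713]
tcp_rot: [-180.0, 0.6, -179.9]
force: [-0.4, 0.1, 0.4]
width: 0.0849
grip_force: 0.0
```

```bash
python3 go.py 0.4334 -0.0617 0.155
```

```text
tcp [ 0.6296 -0.0895  0.1713] [-179.97    0.58 -179.93] shift [0.1963 0.0281 0.0143]
```

Scaled: 0.194 m is 0.3233, 0.19 m is 0.3167.

Call:
inch_along(motion=[[[0.085,0.0583,0.0083,0,0,0,0],[0.085,0.125,0.0167,0,0,0,0],[0.085,0.1917,0.0267,0,0,0,0],[0.085,0.25,0.0367,0,0,0,0],[0.085,0.2917,0.045,0,0,0,0],[0.085,0.3167,0.0467,0,0,0,0],[0.085,0.3233,0.0467,0,0,0,0],[0.085,0.3233,0.0467,0.025,0,0,0],[0.085,0.3233,0.0467,0.025,0,0,0],[0.085,0.3233,0.0467,0.025,0,0,0]]])

```text
time: 7.9
tcp_pos: [0.4333, -0.0615, 0.1509]
tcp_rot: [-180.0, -0.0, -180.0]
force: [-0.4, 0.3, 0.0]
width: 0.0851
grip_force: 0.0
```

```bash
python3 go.py 0.4334 -0.0617 0.076
```

```text
tcp [ 0.4333 -0.0615  0.1509] [-1.7998e+02 -3.0000e-02 -1.7999e+02] shift [-0.0002 -0.0002  0.0749]
```

Scaled: 0.075 m is 0.125, 0.07 m is 0.1167.

Call:
inch_along(motion=[[[0.085,0,0,0.05,0,0,0],[0.085,0,0,0.0917,0,0,0],[0.085,0,0,0.1167,0,0,0],[0.085,0,0,0.125,0,0,0],[0.085,0,0,0.125,0,0,0],[0.03,0,0,0.125,0,0,0],[0.03,0,0,0.125,0,0,0],[0.03,0,0,0.125,0,0,0],[0.03,0,0,0.125,0,0,0],[0.03,0,0,0.125,0,0,0],[0.03,0,0,0.125,0,0,0],[0.03,0,0,0.125,0,0,0]]])

```text
time: 9.1
tcp_pos: [0.4333, -0.0615, 0.0772]
tcp_rot: [-180.0, 0.1, -180.0]
force: [-0.8, -0.3, 4.6]
width: 0.0394
grip_force: 59.8
```

Call:
inch_along(motion=[[[0.03,0,0,-0.0167,0,0,0],[0.03,0,0,-0.05,0,0,0],[0.03,0,0,-0.1,0,0,0],[0.03,0,0,-0.15,0,0,0],[0.03,0,0,-0.1917,0,0,0],[0.03,0,0,-0.2167,0,0,0],[0.03,0,0,-0.2167,0,0,0]]])

```text
time: 9.8
tcp_pos: [0.4336, -0.0612, 0.2084]
tcp_rot: [179.9, 0.3, -180.0]
force: [-0.4, -0.0, -2.8]
width: 0.0399
grip_force: 61.2
```

```bash
python3 go.py 0.6425 -0.2827 0.2
```

```text
tcp [ 0.4336 -0.0612  0.2084] [ 179.93    0.32 -179.98] shift [-0.2087 -0.2216  0.0093]
```

Scaled: -0.2215 m is -0.3692, -0.215 m is -0.3583.

Call:
inch_along(motion=[[[0.03,-0.0333,-0.0333,0,0,0,0],[0.03,-0.075,-0.075,0,0,0,0],[0.03,-0.1167,-0.1217,0,0,0,0],[0.03,-0.1583,-0.1667,0,0,0,0],[0.03,-0.2,-0.2117,0,0,0,0],[0.03,-0.2417,-0.2567,0,0,0,0],[0.03,-0.2833,-0.3,0,0,0,0],[0.03,-0.3167,-0.3333,0,0,0,0],[0.03,-0.3383,-0.3583,0,0,0,0],[0.03,-0.3483,-0.3692,0,0,0,0],[0.03,-0.3483,-0.3692,0,0,0,0],[0.03,-0.3483,-0.3692,0,0,0,0]]])

```text
time: 11.0
tcp_pos: [0.6409, -0.282, 0.205]
tcp_rot: [179.9, -0.1, -180.0]
force: [-0.4, 0.1, -3.3]
width: 0.0395
grip_force: 61.3
```

```bash
python3 go.py 0.6425 -0.2827 0.0872
```

```text
tcp [ 0.6409 -0.282   0.205 ] [ 1.7994e+02 -1.3000e-01 -1.7998e+02] shift [-0.0019 -0.0008  0.1178]
```

Scaled: 0.114 m is 0.19, 0.112 m is 0.1867.

Call:
inch_along(motion=[[[0.03,0,0,0.0333,0,0,0],[0.03,0,0,0.0833,0,0,0],[0.03,0,0,0.1333,0,0,0],[0.03,0,0,0.1667,0,0,0],[0.03,0,0,0.18,0,0,0],[0.03,0,0,0.1867,0,0,0],[0.03,0,0,0.19,0,0,0],[0.03,0,0,0.19,0,0,0]]])

```text
time: 11.8
tcp_pos: [0.6423, -0.2828, 0.0933]
tcp_rot: [-180.0, 0.1, -180.0]
force: [-0.4, -0.8, -2.7]
width: 0.0396
grip_force: 61.4
```

```bash
python3 go.py 0.6425 -0.2827 0.087
```

```text
tcp [ 0.6423 -0.2828  0.0933] [-1.7997e+02  1.2000e-01 -1.7997e+02] shift [-0.0001  0.0001  0.0063]
```

Scaled: 0.007 m is 0.0117, 0.0055 m is 0.0092.

Call:
inch_along(motion=[[[0.03,0,0,0.0033,0,0,0],[0.03,0,0,0.0067,0,0,0],[0.03,0,0,0.0092,0,0,0],[0.03,0,0,0.0117,0,0,0],[0.03,0,0,0.0117,0,0,0]]])

```text
time: 12.3
tcp_pos: [0.6422, -0.2832, 0.0873]
tcp_rot: [-179.9, 0.1, -179.9]
force: [-2.5, 0.5, 6.7]
width: 0.0395
grip_force: 62.1
```

Scaled: -0.08 m is -0.1333, -0.05 m is -0.0833.

Call:
inch_along(motion=[[[0.085,0,0,0,0,0,0],[0.085,0,0,0,0,0,0],[0.085,0,0,0,0,0,0],[0.085,0,0,0,0,0,0],[0.085,0,0,0,0,0,0],[0.085,0,0,-0.0333,0,0,0],[0.085,0,0,-0.0833,0,0,0],[0.085,0,0,-0.1333,0,0,0],[0.085,0,0,-0.1333,0,0,0]]])

```text
time: 13.2
tcp_pos: [0.6445, -0.2839, 0.1709]
tcp_rot: [-179.8, 0.6, -179.9]
force: [0.8, -0.2, 0.7]
width: 0.085
grip_force: 0.0
```

Call:
inch_along(motion=[[[0.085,0.0333,0.0583,0,0,0,0],[0.085,0.0667,0.125,0,0,0,0],[0.085,0.1,0.1917,0,0,0,0],[0.085,0.1333,0.2583,0,0,0,0],[0.085,0.1667,0.325,0,0,0,0],[0.085,0.2,0.3917,0,0,0,0],[0.085,0.2333,0.4583,0,0,0,0],[0.085,0.2583,0.5167,0,0,0,0],[0.085,0.2783,0.5533,0,0,0,0],[0.085,0.285,0.57,0,0,0,0],[0.085,0.285,0.57,0.0167,0,0,0],[0.085,0.285,0.57,0.0167,0,0,0]]])

```text
time: 14.4
tcp_pos: [0.47, 0.0584, 0.1534]
tcp_rot: [-179.9, -0.2, 180.0]
force: [-0.3, -0.7, -0.3]
width: 0.0851
grip_force: 0.0
```

```bash
python3 go.py 0.4712 0.0592 0.076
```

```text
tcp [0.47   0.0584 0.1534] [-1.7994e+02 -1.7000e-01  1.7998e+02] shift [-0.0015  0.0008  0.0774]
```

Scaled: 0.0775 m is 0.1292, 0.07 m is 0.1167.

Call:
inch_along(motion=[[[0.085,-0.0017,0.0008,0.05,0,0,0],[0.085,-0.0017,0.0008,0.0917,0,0,0],[0.085,-0.0017,0.0008,0.1167,0,0,0],[0.085,-0.0017,0.0008,0.1292,0,0,0],[0.085,-0.0017,0.0008,0.1292,0,0,0],[0.03,-0.0017,0.0008,0.1292,0,0,0],[0.03,-0.0017,0.0008,0.1292,0,0,0],[0.03,-0.0017,0.0008,0.1292,0,0,0],[0.03,-0.0017,0.0008,0.1292,0,0,0],[0.03,-0.0017,0.0008,0.1292,0,0,0],[0.03,-0.0017,0.0008,0.1292,0,0,0],[0.03,-0.0017,0.0008,0.1292,0,0,0]]])

```text
time: 15.6
tcp_pos: [0.4723, 0.0597, 0.0787]
tcp_rot: [180.0, 0.1, -180.0]
force: [-0.5, -0.9, 5.5]
width: 0.0398
grip_force: 59.8
```

Call:
inch_along(motion=[[[0.03,0,0,-0.0167,0,0,0],[0.03,0,0,-0.05,0,0,0],[0.03,0,0,-0.1,0,0,0],[0.03,0,0,-0.1417,0,0,0],[0.03,0,0,-0.1667,0,0,0],[0.03,0,0,-0.1667,0,0,0]]])

```text
time: 16.2
tcp_pos: [0.4728, 0.0602, 0.1801]
tcp_rot: [179.9, 0.3, -180.0]
force: [0.5, 0.1, -3.0]
width: 0.0395
grip_force: 60.9
```

```bash
python3 go.py 0.6185 0.0773 0.17
```

```text
tcp [0.4728 0.0602 0.1801] [ 179.86    0.3  -179.97] shift [-0.1457  0.017   0.0109]
```

Scaled: -0.146 m is -0.2433, -0.135 m is -0.225.

Call:
inch_along(motion=[[[0.03,-0.0333,0.0033,0,0,0,0],[0.03,-0.0833,0.01,0,0,0,0],[0.03,-0.1417,0.0167,0,0,0,0],[0.03,-0.1917,0.0217,0,0,0,0],[0.03,-0.225,0.0267,0,0,0,0],[0.03,-0.2433,0.0283,0,0,0,0],[0.03,-0.2433,0.0283,0,0,0,0],[0.03,-0.2433,0.0283,0.0333,0,0,0],[0.03,-0.2433,0.0283,0.0833,0,0,0],[0.03,-0.2433,0.0283,0.1167,0,0,0],[0.03,-0.2433,0.0283,0.13,0,0,0],[0.03,-0.2433,0.0283,0.13,0,0,0]]])

```text
time: 17.4
tcp_pos: [0.6162, 0.0763, 0.0985]
tcp_rot: [-179.9, -0.2, -180.0]
force: [0.4, 1.0, -1.8]
width: 0.0394
grip_force: 60.8
```

```bash
python3 go.py 0.6185 0.0773 0.0887
```

```text
tcp [0.6162 0.0763 0.0985] [-179.94   -0.18 -179.98] shift [-0.0024  0.001   0.0098]
```

Scaled: 0.01 m is 0.0167, 0.0085 m is 0.0142.

Call:
inch_along(motion=[[[0.03,-0.0017,0,0.005,0,0,0],[0.03,-0.0017,0,0.0083,0,0,0],[0.03,-0.0017,0,0.0117,0,0,0],[0.03,-0.0017,0,0.0142,0,0,0],[0.03,-0.0017,0,0.0167,0,0,0],[0.03,-0.0017,0,0.0167,0,0,0]]])

```text
time: 18.0
tcp_pos: [0.6186, 0.0766, 0.0894]
tcp_rot: [-180.0, -0.0, -180.0]
force: [0.1, 0.0, -2.2]
width: 0.0395
grip_force: 60.8
```

Scaled: 0.002 m is 0.0033, 0.001 m is 0.0017.

Call:
inch_along(motion=[[[0.03,0,0,0.0017,0,0,0],[0.03,0,0,0.0033,0,0,0],[0.03,0,0,0.0033,0,0,0]]])

```text
time: 18.3
tcp_pos: [0.6191, 0.0767, 0.0889]
tcp_rot: [-180.0, 0.1, -180.0]
force: [-2.3, -0.2, 4.7]
width: 0.0392
grip_force: 61.6
```

Scaled: -0.08 m is -0.1333, -0.05 m is -0.0833.

Call:
inch_along(motion=[[[0.085,0,0,0,0,0,0],[0.085,0,0,0,0,0,0],[0.085,0,0,0,0,0,0],[0.085,0,0,0,0,0,0],[0.085,0,0,0,0,0,0],[0.085,0,0,-0.0333,0,0,0],[0.085,0,0,-0.0833,0,0,0],[0.085,0,0,-0.1333,0,0,0],[0.085,0,0,-0.1333,0,0,0]]])

```text
time: 19.2
tcp_pos: [0.6215, 0.0773, 0.1727]
tcp_rot: [179.9, 0.6, -179.9]
force: [1.1, 0.4, 0.4]
width: 0.0845
grip_force: 0.0
```

Call:
inch_along(motion=[[[0.085,0.025,0.0417,0,0,0,0],[0.085,0.0583,0.0917,0,0,0,0],[0.085,0.1,0.15,0,0,0,0],[0.085,0.1417,0.2083,0,0,0,0],[0.085,0.1833,0.2667,0,0,0,0],[0.085,0.2167,0.325,0,0,0,0],[0.085,0.25,0.3667,0,0,0,0],[0.085,0.2667,0.3925,0,0,0,0],[0.085,0.2667,0.3925,0.0167,0,0,0],[0.085,0.2667,0.3925,0.0167,0,0,0],[0.085,0.2667,0.3925,0.0167,0,0,0]]])

```text
time: 20.3
tcp_pos: [0.4587, 0.3111, 0.1567]
tcp_rot: [-179.9, -0.1, 180.0]
force: [-0.3, 0.3, -0.0]
width: 0.0848
grip_force: 0.0
```

```bash
python3 go.py 0.459 0.3122 0.076
```

```text
tcp [0.4587 0.3111 0.1567] [-1.7991e+02 -7.0000e-02  1.7996e+02] shift [-0.0004  0.0012  0.0807]
```

Scaled: 0.08 m is 0.1333, 0.072 m is 0.12.

Call:
inch_along(motion=[[[0.085,0,0.0017,0.05,0,0,0],[0.085,0,0.0017,0.0917,0,0,0],[0.085,0,0.0017,0.12,0,0,0],[0.085,0,0.0017,0.1333,0,0,0],[0.085,0,0.0017,0.1333,0,0,0],[0.03,0,0.0017,0.1333,0,0,0],[0.03,0,0.0017,0.1333,0,0,0],[0.03,0,0.0017,0.1333,0,0,0],[0.03,0,0.0017,0.1333,0,0,0],[0.03,0,0.0017,0.1333,0,0,0],[0.03,0,0.0017,0.1333,0,0,0],[0.03,0,0.0017,0.1333,0,0,0]]])

```text
time: 21.5
tcp_pos: [0.4591, 0.3134, 0.079]
tcp_rot: [179.9, 0.1, -180.0]
force: [-1.5, -2.6, 6.3]
width: 0.0397
grip_force: 59.9
```

Call:
inch_along(motion=[[[0.03,0,0,-0.0167,0,0,0],[0.03,0,0,-0.05,0,0,0],[0.03,0,0,-0.1,0,0,0],[0.03,0,0,-0.1417,0,0,0],[0.03,0,0,-0.1667,0,0,0],[0.03,0,0,-0.1667,0,0,0]]])

```text
time: 22.1
tcp_pos: [0.4593, 0.3141, 0.18]
tcp_rot: [179.8, 0.2, -180.0]
force: [0.2, -1.0, -2.6]
width: 0.0395
grip_force: 61.0
```

```bash
python3 go.py 0.6427 0.2772 0.17
```

```text
tcp [0.4593 0.3141 0.18  ] [ 179.77    0.19 -179.97] shift [-0.1834 -0.037   0.0105]
```

Scaled: -0.184 m is -0.3067, -0.165 m is -0.275.

Call:
inch_along(motion=[[[0.03,-0.0333,-0.0067,0,0,0,0],[0.03,-0.0917,-0.0167,0,0,0,0],[0.03,-0.1583,-0.03,0,0,0,0],[0.03,-0.225,-0.0433,0,0,0,0],[0.03,-0.275,-0.0533,0,0,0,0],[0.03,-0.3067,-0.06,0,0,0,0],[0.03,-0.3067,-0.06,0,0,0,0],[0.03,-0.3067,-0.06,0.0333,0,0,0],[0.03,-0.3067,-0.06,0.0833,0,0,0],[0.03,-0.3067,-0.06,0.1167,0,0,0],[0.03,-0.3067,-0.06,0.13,0,0,0],[0.03,-0.3067,-0.06,0.13,0,0,0]]])

```text
time: 23.3
tcp_pos: [0.6411, 0.2767, 0.0972]
tcp_rot: [-179.9, -0.2, -180.0]
force: [0.6, 0.1, -2.7]
width: 0.0396
grip_force: 61.0
```

```bash
python3 go.py 0.6427 0.2772 0.089
```

```text
tcp [0.6411 0.2767 0.0972] [-179.86   -0.23 -179.97] shift [-0.0016  0.0005  0.0082]
```

Scaled: 0.0095 m is 0.0158, 0.0085 m is 0.0142.

Call:
inch_along(motion=[[[0.03,0,0,0.005,0,0,0],[0.03,0,0,0.0083,0,0,0],[0.03,0,0,0.0117,0,0,0],[0.03,0,0,0.0142,0,0,0],[0.03,0,0,0.0158,0,0,0],[0.03,0,0,0.0158,0,0,0]]])

```text
time: 23.9
tcp_pos: [0.6426, 0.2771, 0.09]
tcp_rot: [180.0, -0.0, -180.0]
force: [0.5, 0.3, -2.7]
width: 0.0395
grip_force: 61.0
```

Scaled: 0.0027 m is 0.0045, 0.002 m is 0.0033.

Call:
inch_along(motion=[[[0.03,0,0,0.0017,0,0,0],[0.03,0,0,0.0033,0,0,0],[0.03,0,0,0.0045,0,0,0],[0.03,0,0,0.0045,0,0,0]]])

```text
time: 24.3
tcp_pos: [0.6431, 0.2772, 0.0891]
tcp_rot: [180.0, 0.1, -180.0]
force: [-1.7, -1.3, 5.7]
width: 0.0395
grip_force: 61.8
```

Contact; now release, retreat upward and back, and check.

Scaled: -0.12 m is -0.2, -0.09 m is -0.15.

Call:
inch_along(motion=[[[0.085,0,0,0,0,0,0],[0.085,0,0,0,0,0,0],[0.085,0,0,0,0,0,0],[0.085,0,0,0,0,0,0],[0.085,0,0,0,0,0,0],[0.085,0,0,-0.0333,0,0,0],[0.085,0,0,-0.0833,0,0,0],[0.085,0,0,-0.15,0,0,0],[0.085,0,0,-0.2,0,0,0],[0.085,0,0,-0.2,0,0,0]]])

```text
time: 25.3
tcp_pos: [0.6452, 0.2783, 0.2138]
tcp_rot: [179.7, 0.6, -179.9]
force: [0.3, -0.3, -0.2]
width: 0.0853
grip_force: 0.0
```

Call:
inch_along(motion=[[[0.085,0.05,0.05,0,0,0,0],[0.085,0.1,0.1,0,0,0,0],[0.085,0.15,0.15,0,0,0,0],[0.085,0.2,0.2,0,0,0,0],[0.085,0.25,0.25,0,0,0,0],[0.085,0.3,0.3,0,0,0,0],[0.085,0.35,0.35,0,0,0,0],[0.085,0.3917,0.3917,0,0,0,0],[0.085,0.4167,0.4167,0,0,0,0],[0.085,0.4167,0.4167,0,0,0,0]]])

```text
time: 26.3
tcp_pos: [0.3903, 0.529, 0.2065]
tcp_rot: [-180.0, -0.0, -179.8]
force: [0.7, -0.2, -0.2]
width: 0.0849
grip_force: 0.0
```

Run:
```python
from h import *
import h
c=manip.camera_params("top"); im,d=manip.snapshot("top"); cv2.imwrite("pics/top2.png",cv2.cvtColor(im,cv2.COLOR_RGB2BGR))
s,_=manip.snapshot("side"); cv2.imwrite("pics/side2.png",cv2.cvtColor(s,cv2.COLOR_RGB2BGR))
T=dict(chestnut=(.6427,.2772),dark=(.6185,.0773),straw=(.6265,-.0893),amber=(.6425,-.2827),set=(.4476,.1988),reagent=(.4613,-.1865))
W=zmap(c,d)
for k,t in T.items():
    zt=.115 if k=="reagent" else .084 if k=="set" else .094
    m=(abs(W[...,2]-zt)<.007)&(np.hypot(W[...,0]-t[0],W[...,1]-t[1])<.04)
    mo=np.argwhere(m).mean(0)[::-1]; print(k,"off mm",((cast(c,*mo,zt)[:2]-t)*1000).round(1),"z",W[m][:,2].mean().round(4),"n",m.sum())
```

```text
chestnut off mm [-1.1 -2.2] z 0.0935 n 262
dark off mm [-1.8 -1.6] z 0.0936 n 260
straw off mm [-2.5  0.1] z 0.0935 n 261
amber off mm [-1.7 -0.2] z 0.0935 n 270
set off mm [-0.3 -1.1] z 0.0833 n 268
reagent off mm [ 0.  -0.2] z 0.1144 n 114
```

View pics/top2.png

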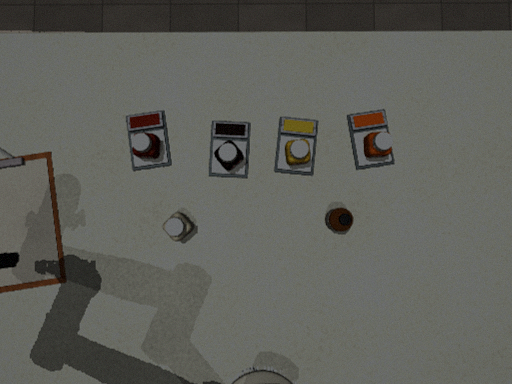

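View pics/side2.png

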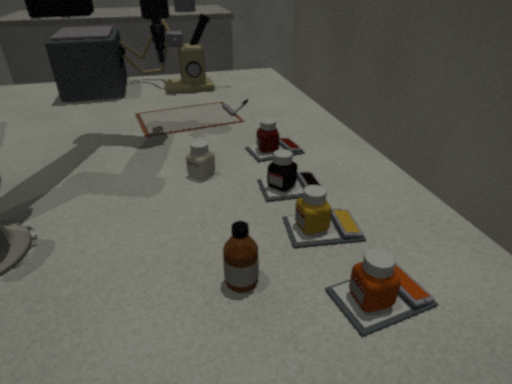

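Both views show all four jars upright on the plates of their own shade: chestnut (146,143), dark (229,154), straw (299,150) and amber (383,142) in the top view. Each is within 3 mm of its plate's centre, and the set honey and reagent bottle have not moved.

```bash
python3 -c "from cell import manip; print(manip.close_job())"
```

```text
the job is handed in; nothing more can be done
None
```

I handed the job in at about 26 s: all four clear honey jars stand upright within 3 mm of the centre of their matching plates, the set honey and reagent bottle have not moved, and the gripper is open and clear; no verdict was printed.

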